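# Return the loose vial to its own section of the sample tray

### The arm

A 6-joint arm with a two-finger parallel gripper is mounted at the origin on a cart in front of the work surface, level with it; the furniture and walls round the work are solid. World frame = base frame: x ahead of the robot, y to its left, z up, the work surface at z = 0. Lengths are in m, angles in rad, forces in N, time in s.
With the tool pointing down it reaches from about 0.275 to 0.75 m from the base axis. Payload 10.2 kg.
Tool frame: the origin (TCP) lies at the centre of the arm's flange, where the gripper is bolted on; the fingertips stand 166 mm ahead of it and the grasp point (between the pads) lies ahead of it (env.tcp_to_grasp is the z of the grasp point in the tool frame, in m); z points along the fingers, y is the direction in which the jaws open and shut (so a half turn about z gives the same grasp; the last joint's range is limited). The gripper opens to 88 mm and grips with 3 to 60 N. Pads are 18 mm wide; open, the fingers measure 123 mm over their backs; the gripper's body (75 mm by 187 mm) begins 45 mm behind the grasp point.
Start: joints at [-1.423, 0.313, 1.498, -0, 1.331, -0.223], TCP at [0.19, -0.489, 0.405] pointing down, gripper open.
Joint ranges: [-2.94, 2.94], [-0.97, 2.17], [0.19, 2.56], [-1.23, 4.37], [0.02, 3.11], [-2.88, 2.88]. Speed limits (rad/s): [2.39, 2.39, 3.01, 3.14, 3.14, 3.14].

### API

Orientations are given as a unit quaternion [w, x, y, z].
In Python, from workcell import env gives the robot as it stands.
- The arm moves only by the tool drive_tool, never from a script. Its argument "increments" is a list of rows, each an object with "grip": the opening, from 0 (shut) to 1 (fully open); "linear": the shift along the tool's x, y, z in mm, a list of three; "turn": the turn about the tool's z in units of 5 degrees (1.0 is 5 degrees). A call has 1 to 5 rows; each row is the pose to reach, as a shift and turn from the pose measured when the call began, along the tool's axes at that moment; what a row does not reach only later rows make up. A row lasts 1/12 s, in which the tool goes at most 41.7 mm and 7.16 degrees, less where a joint would pass 70% of its speed; a pose out of reach is approached as far as the arm can. A call with a gripper value outside its range is refused whole. The fingers move at their own pace and stop on an object; "grip_force" is the grip in N (left out, the last holds). Time passes only in rows, so rows that repeat a pose let the fingers close. It gives the time, the measured TCP pose, the force and the opening at its end, in the units of the state.
- env.observe(): the state, without advancing time (a new reading comes with each control period).
- env.get_image(name): name is "side" or "top"; returns (picture, depth): 400x640x3 uint8, red, green, blue; 400x640 float32, m along the optical axis (not along the pixel's ray), 0 where there is no reading.
- env.get_calibration(name): a dict with "fx", "fy", "cx", "cy" (pixels), "T" (4x4, takes a point from camera to world coordinates). Camera axes: x right, y down, z forward; pixel columns grow to the right and rows downward; lengths in m; the calibration is good to about 2 mm. A picture is of the moment at which its call begins. get_calibration takes no time and is no camera call.
- env.finish_job(): hands the job in, once; it reports no verdict.
Trained networks look in the newest picture that a camera, given by its name, has taken for a name from the list of things; names that differ only in an ending like _2 or _b are one class to them, and where a whole thing is asked for, a point or a joint stands for the part that bears it (a point fixed in the world has none). Each returns a list of dicts, best first, with "confidence" (0 to 1); they miss things now and then, are a little off and sometimes report something else, mostly with a low value. They report only what shows in the picture. A call takes as long as a camera call. They do not tell look-alikes from the thing itself.
- env.regions_of(query, camera): "mask" (400x640 bool, what is visible of it) and "location" ([column, row] in pixels, amid what is visible of it).
The state is a dict: "time_s": time; "joint_positions": joint angles; "joint_vel": joint speeds; "joint_torque": joint torques, N m; "position": TCP position; "orientation": TCP orientation; "wrist_force": force on the tool from outside, world axes, zero at the start; "ft_torque": the same for the moment, N m; "gripper_width": finger opening in m.
Only numpy, scipy, OpenCV 4.12 (cv2) and the standard library are available. Lean on these libraries where they do the work, as an engineer would, in place of code of your own. Each camera call takes 0.05 s, during which the arm holds its last target.

### The job

One vial has been left standing on the bench. Put it back in the blue sample tray, standing upright on the floor of the section that already holds the vial with the same colour of cap. Leave the two vials in the tray standing where they are.

Things in the scene. Friction and masses are not known exactly. Their poses are not given: they have to be found in the camera images.
- loose_vial_center (a point): Glass screw-cap vial, 24 mm in diameter, 54 mm high overall, upright, about 20 g: the one to move, with a white cap, standing alone on the bench left of the robot's midline. The point is its centre, 27 mm above its base; z points up to the cap.
- white_vial_center (a point): Glass screw-cap vial, 24 mm in diameter, 54 mm high overall, upright, about 20 g, with a white cap, like the loose one; it stands in one of the tray's two sections (which one changes from run to run). The point is its centre, 27 mm above its base; z points up.
- dark_vial_center (a point): Glass screw-cap vial, 24 mm in diameter, 54 mm high overall, upright, about 20 g, with a dark blue-black cap; it stands in the tray's other section. The point is its centre, 27 mm above its base; z points up.
- tray: Shallow blue tray with grey floors, fixed, 160 mm along its x by 250 mm along its y; rim 16 mm high, walls 4 mm. Origin: centre of its underside, z up; its floor is 4 mm higher. A 4 mm partition at y = 0, as high as the rim, splits it into a +y and a -y section, each 152 x 119 mm inside, centred at y = +/-62 mm. In each, a vial stands at x = 30 to 48 mm and the rest, round x = -35 mm, is empty.
Things that resemble listed ones, but are neither listed nor needed, are in the scene too. Leave any orange, purple or yellow look-alike of the part that bears dark_vial_center alone.

How it is judged:
At the end, for the whole second after the job is handed in: The loose vial stands upright (within 10 degrees) on the tray's floor, anywhere inside the section that holds the other white-capped vial; the two vials that were in the tray still stand upright within 20 mm of where they were (((y of white_vial_center in the frame of tray above 0 m and y of loose_vial_center in the frame of tray above 0.012 m) or (y of white_vial_center in the frame of tray below 0 m and y of loose_vial_center in the frame of tray below -0.012 m)) and y of loose_vial_center in the frame of tray between -0.122 and 0.122 m and x of loose_vial_center in the frame of tray between -0.077 and 0.077 m and z of loose_vial_center in the frame of tray between 0.026 and 0.036 m and angle between each of loose_vial_center, white_vial_center, dark_vial_center's own z axis and vertical below 0.17 rad and distance of each of white_vial_center, dark_vial_center from where it was at the start of the episode below 0.02 m); the robot touches nothing.
It fails at once if A vial that was already in the tray is shifted more than 30 mm or tipped over (distance of any of white_vial_center, dark_vial_center from where it was at the start of the episode above 0.03 m or angle between any of white_vial_center, dark_vial_center's own z axis and vertical above 0.5 rad).
It also fails if it takes over 35 s, if anything falls off the work surface, if the arm or the gripper's body presses on something with over 40 N, if the wrist force passes 120 N, or if a joint passes its speed limit or range.

## Working session

There is one attempt and no reset: what is moved stays moved. The work goes in short steps, Python scripts to look and compute and a tool call to move; the robot and the scene stay as the last step left them, time stands still between calls to the robot, and variables do not carry over. Pictures are saved under pics/ and viewed, and the job is handed in when it is done.

Besides the shell and the picture viewer there is one more tool, called after "Call:" as a command line: name --argument value ..., lists and objects as JSON in quotes. drive_tool: Moves the arm, as the interface text tells. Its arguments: {"type":"object","properties":{"increments":{"type":"array","items":{"type":"object","properties":{"grip":{"type":"number"},"linear":{"type":"array","items":{"type":"number"}},"turn":{"type":"number"}}}},"grip_force":{"type":"number"}},"required":["increments"]}

```bash
mkdir -p pics; ls; python3 - <<'E'
from workcell import env
import cv2,numpy as np
print(env.tcp_to_grasp); s=env.observe(); print(s['time_s'],s['position'],s['orientation'],s['gripper_width'])
for n in ("top","side"):
    im,d=env.get_image(n); cv2.imwrite(f"pics/{n}0.png",im[:,:,::-1]); np.savez(f"{n}0.npz",im=im,d=d)
    c=env.get_calibration(n); print(n,c)
    for q in ("loose_vial_center","white_vial_center","dark_vial_center","tray"):
        for r in env.regions_of(q,n):
            m=r['mask']; v,u=np.nonzero(m&(d>0)); z=d[v,u]
            P=np.c_[(u-c['cx'])/c['fx']*z,(v-c['cy'])/c['fy']*z,z,np.ones_like(z)]@np.array(c['T']).T
            print(q,round(r['confidence'],2),np.round(r['location']),m.sum(), np.round(np.median(P,0)[:3],3) if len(z) else None, np.round(P[:,2].max(),3) if len(z) else None)
E
```

```text
pics
0.1473
0.0 [ 0.1902258  -0.48929825  0.40416221] [-6.33399182e-04  9.82863523e-01  1.84333646e-01  2.82296678e-05] 0.0883453477588452
top {'fx': 459.8101804590643, 'fy': 459.8101804590643, 'cx': 311.0625675325586, 'cy': 199.8020985630003, 'T': array([[-0.02031428, -0.98407884,  0.17656774,  0.30482136],
       [-0.99972003,  0.01785049, -0.01553118, -0.01935941],
       [ 0.01213209, -0.17683381, -0.98416595,  1.31053632],
       [ 0.        ,  0.        ,  0.        ,  1.        ]])}
white_vial_center 0.45 [438. 207.] 89 [ 0.491 -0.395  0.055] 0.063
dark_vial_center 0.66 [417. 171.] 93 [ 0.607 -0.343  0.047] 0.06
dark_vial_center 0.48 [346. 208.] 76 [ 0.503 -0.138  0.053] 0.06
dark_vial_center 0.41 [350. 173.] 68 [ 0.596 -0.155  0.052] 0.062
side {'fx': 402.24572886395663, 'fy': 402.24572886395663, 'cx': 317.80504098723196, 'cy': 199.05908484428284, 'T': array([[ 0.99982773,  0.01773783,  0.0054666 ,  0.5404526 ],
       [ 0.00294707, -0.44249108,  0.89676806, -1.02074582],
       [ 0.01832565, -0.89659747, -0.44246712,  0.53297845],
       [ 0.        ,  0.        ,  0.        ,  1.        ]])}
loose_vial_center 0.63 [309. 173.] 109 [0.514 0.172 0.036] 0.069
white_vial_center 0.69 [291. 289.] 308 [ 0.494 -0.409  0.04 ] 0.06
dark_vial_center 0.77 [301. 224.] 202 [ 0.505 -0.149  0.032] 0.056
dark_vial_center 0.64 [302. 252.] 267 [ 0.509 -0.286  0.035] 0.06
dark_vial_center 0.62 [340. 228.] 213 [ 0.599 -0.165  0.031] 0.056
tray 0.87 [276. 279.] 5729 [ 0.459 -0.35   0.006] 0.059
```

View pics/top0.png

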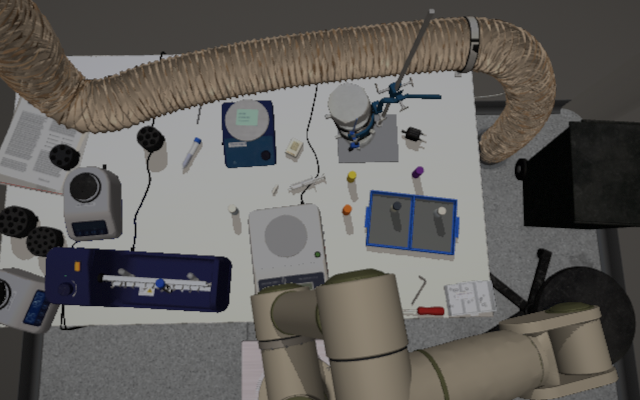

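View pics/side0.png

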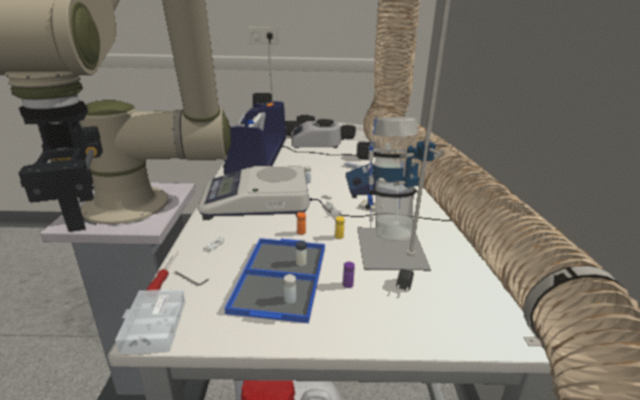

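```bash
python3 - <<'E'
import cv2
t=cv2.imread('pics/top0.png');s=cv2.imread('pics/side0.png')
cv2.imwrite('pics/tc.png',cv2.resize(t[130:270,200:470],None,fx=2.9,fy=2.9,interpolation=2)[:600,:800])
cv2.imwrite('pics/sc.png',cv2.resize(s[150:340,190:390],None,fx=3,fy=3,interpolation=2))
E
```

```text
(no output)
```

View pics/tc.png

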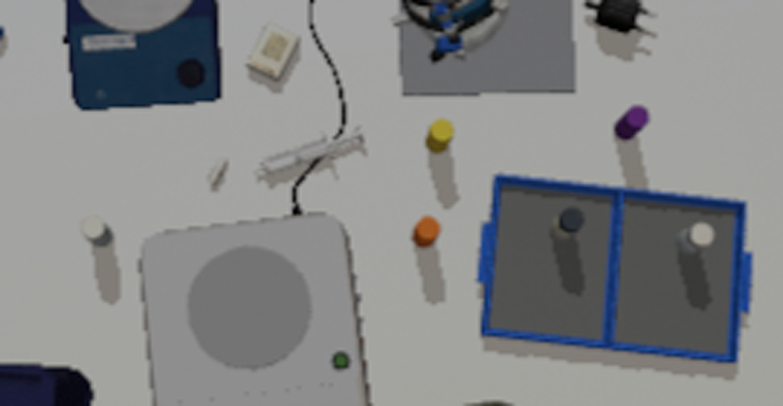

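View pics/sc.png

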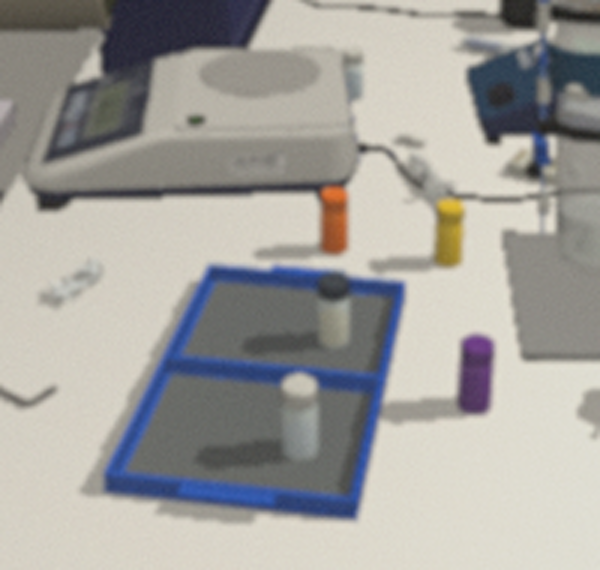

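Candidates in the top picture: white-capped vial (233,209), tray white (441,211), tray dark (396,206), orange (347,209), yellow (351,177) and purple (418,172). The loose one is at (233,209), left of the midline and right behind the balance. In the tray the white vial is in the right-hand section in the image. The crop confirms this. Next I measure positions.

```bash
cat > h.py <<'E'
from workcell import env
import numpy as np,cv2
def ray(n,u,v,z):
    c=env.get_calibration(n);T=np.array(c['T']);d=T[:3,:3]@np.array([(u-c['cx'])/c['fx'],(v-c['cy'])/c['fy'],1]);o=T[:3,3]
    return o+d*(z-o[2])/d[2]
def cloud(n,d):
    c=env.get_calibration(n);v,u=np.mgrid[0:400,0:640]
    P=np.stack([(u-c['cx'])/c['fx']*d,(v-c['cy'])/c['fy']*d,d,np.ones_like(d)],-1)@np.array(c['T']).T
    P=P[...,:3];P[d<=0]=np.nan;return P
E
python3 - <<'E'
from h import *
for n in("top","side"):
    z=np.load(n+"0.npz");im,d=z['im'],z['d'];P=cloud(n,d)
    hsv=cv2.cvtColor(im,cv2.COLOR_RGB2HSV)
    b=(hsv[...,0]>105)&(hsv[...,0]<125)&(hsv[...,1]>150)&(P[...,1]<-0.18)&(P[...,1]>-.5)&(P[...,2]<.04)&(P[...,0]<.63)
    nl,l,st,_=cv2.connectedComponentsWithStats(b.astype(np.uint8));k=1+st[1:,4].argmax()
    v,u=np.nonzero(l==k);Q=np.array([ray(n,a,c,.016)[:2] for a,c in zip(u,v)],np.float32)
    r=cv2.minAreaRect(Q);print(n,'tray',r,np.round(cv2.boxPoints(r),3).tolist())
    for nm,x,y in(('loose',.505,.167),('white',.49,-.4),('dark',.505,-.29)):
        m=(abs(P[...,0]-x)<.04)&(abs(P[...,1]-y)<.04)&(P[...,2]>.03)&(P[...,2]<.075)
        p=P[m];print(n,nm,m.sum(),np.round(p.min(0),3),np.round(p.max(0),3),np.round(p[p[:,2]>.045].mean(0),3))
# balance height and neighbours
    m=(P[...,0]>.2)&(P[...,0]<.56)&(abs(P[...,1]-.05)<.12)&(P[...,2]>.02)
    print('bal',np.nanpercentile(P[m],[2,50,98],axis=0).round(3).tolist())
z=np.load("top0.npz");P=cloud("top",z['d'])
print(np.round(P[185:240:5,222:262:4,2]*1000).astype(int)); print([ray("top",u,v,.054).round(3) for u,v in((232.5,207.5),(441.5,210.5),(397,205.5))])
E
python3 - <<'E'
import cv2
t=cv2.imread('pics/top0.png')
cv2.imwrite('pics/tl.png',cv2.resize(t[180:240,210:290],None,fx=9,fy=9,interpolation=0))
E
```

```text
top tray ((0.46762993931770325, -0.32424265146255493), (0.2640891969203949, 0.1578952670097351), 82.50324249267578) [[0.3720000088214874, -0.4449999928474426], [0.5289999842643738, -0.4650000035762787], [0.5630000233650208, -0.20399999618530273], [0.40700000524520874, -0.18299999833106995]]
top loose 82 [0.469 0.128 0.03 ] [0.523 0.191 0.075] [0.506 0.172 0.056]
top white 78 [ 0.482 -0.412  0.03 ] [ 0.503 -0.388  0.063] [ 0.493 -0.4    0.058]
top dark 70 [ 0.499 -0.289  0.035] [ 0.522 -0.266  0.065] [ 0.51  -0.276  0.058]
bal [[0.208, -0.068, 0.062], [0.313, 0.005, 0.093], [0.504, 0.119, 0.67]]
side tray ((0.4678657650947571, -0.3337409794330597), (0.25416097044944763, 0.15698134899139404), 82.6672592163086) [[0.37400001287460327, -0.44999998807907104], [0.5289999842643738, -0.4699999988079071], [0.5619999766349792, -0.21799999475479126], [0.4059999883174896, -0.1979999989271164]]
side loose 61 [0.502 0.164 0.03 ] [0.521 0.19  0.056] [0.511 0.175 0.052]
side white 216 [ 0.481 -0.414  0.03 ] [ 0.504 -0.39   0.06 ] [ 0.493 -0.405  0.055]
side dark 153 [ 0.499 -0.291  0.03 ] [ 0.519 -0.
[... 1978 characters left out ...]
             3
                     0                   77                   78
                    77]
 [                   0                    3                    7
                    -3                    2                    3
                    -4                   72                   78
                    79]
 [                   4                    4                   -1
                     7                   -1                    5
                     3                   69                   79
                    81]]
[array([0.513, 0.178, 0.054]), array([ 0.494, -0.4  ,  0.054]), array([ 0.51 , -0.277,  0.054])]<stdin>:16: RuntimeWarning: invalid value encountered in cast
```

View pics/tl.png

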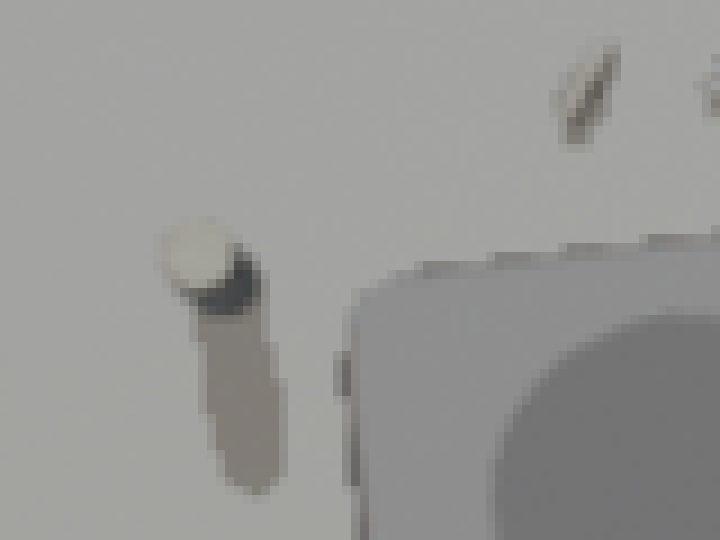

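```bash
python3 - <<'E'
from h import *
Ps=[cloud(n,np.load(n+"0.npz")['d']).reshape(-1,3) for n in("top","side")]
P=np.vstack(Ps);P=P[np.isfinite(P).all(1)]
print("max z (mm) grid rows x .30-.70, cols y .35..-.5")
ys=np.arange(.35,-.55,-.05)
print('      ',(ys*100).round().astype(int))
for x in np.arange(.30,.75,.03):
    r=[]
    for y in ys:
        m=(abs(P[:,0]-x)<.015)&(abs(P[:,1]-y)<.025)
        r.append(int(1000*np.percentile(P[m,2],97)) if m.sum()>3 else -1)
    print(round(x,2),r)
for p in((411.5,193),(409.5,247)): print('part',ray("top",*p,.016).round(3))
z=np.load("top0.npz");im=z['im'];hsv=cv2.cvtColor(im,cv2.COLOR_RGB2HSV)
b=((hsv[...,0]>105)&(hsv[...,0]<125)&(hsv[...,1]>150)).astype(np.uint8)*255
cv2.imwrite('pics/bm.png',cv2.resize(np.hstack([b[180:265,355:470]]),None,fx=6,fy=6,interpolation=0))
E
```

```text
max z (mm) grid rows x .30-.70, cols y .35..-.5
       [ 35  30  25  20  15  10   5   0  -5 -10 -15 -20 -25 -30 -35 -40 -45 -50]
0.3 [159, 150, 150, 178, 5, 236, 272, 408, 675, 680, 670, 15, 13, 5, 6, 32, 35, 35]
0.33 [155, 150, 162, 177, 6, 78, 77, 75, 636, 656, 643, 8, 5, 4, 5, 4, 4, 4]
0.36 [24, 27, 30, 175, 6, 81, 90, 81, 80, 66, 4, 4, 5, 4, 4, 4, 5, 3]
0.39 [44, 45, 43, 98, 60, 90, 96, 95, 81, 53, 4, 15, 17, 18, 17, 17, 16, 4]
0.42 [6, 5, 6, 5, 68, 94, 96, 96, 81, 43, 6, 16, 9, 17, 9, 8, 16, 4]
0.45 [5, 6, 6, 6, 76, 93, 96, 95, 80, 6, 5, 17, 9, 16, 14, 8, 17, 4]
0.48 [5, 6, 6, 5, 77, 81, 94, 93, 79, 5, 33, 18, 8, 10, 17, 58, 17, 3]
0.51 [6, 5, 5, 57, 54, 80, 80, 81, 79, 5, 55, 17, 59, 59, 17, 58, 16, 3]
0.54 [5, 6, 6, 5, 5, 5, 5, 38, 5, 4, 5, 17, 15, 17, 17, 17, 16, 3]
0.57 [5, 5, 5, 6, 5, 5, 10, 21, 12, 6, 5, 16, 17, 5, 4, 4, 4, 3]
0.6 [5, 6, 7, 5, 6, 5, 5, 18, 19, 9, 55, 4, 5, 5, 55, 4, 4, 3]
0.63 [14, 7, 5, 34, 35, 33, 29, 5, 14, 4, 5, 5, 5, 5, 54, 4, 4, 3]
0.66 [15, 19, 5, 48, 48, 58, 48, 13, 10, 292, 296, 77, 15, 13, 4, 5, 4, 3]
0.69 [6, 20, 6, 61, 74, 60, 54, 18, 9, 297, 305, 264, 15, 13, 5, 5, 4, 3]
0.72 [6, 21, 6, 75, 77, 77, 64, 17, 6, 299, 307, 285, 267, 299, 309, 14, 4, 3]
0.75 [5, 6, 5, 77, 83, 81, 65, 5, 7, 301, 306, 266, 563, 283, 31, 4, 4, 3]
part [ 0.552 -0.329  0.016]
part [ 0.397 -0.314  0.016]
```

View pics/bm.png

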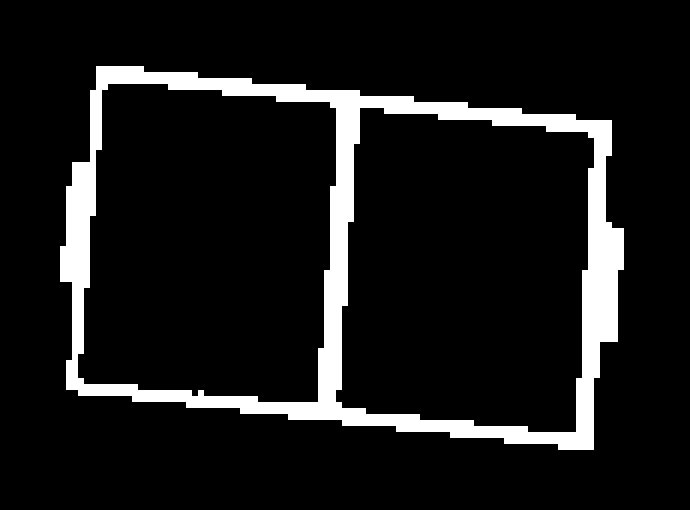

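Call:
drive_tool --increments '[{"grip": 1, "linear": [28, -26, 0], "turn": -1.3}, {"grip": 1, "linear": [56, -52, 0], "turn": -2.6}, {"grip": 1, "linear": [84, -78, 0], "turn": -3.9}, {"grip": 1, "linear": [112, -104, 0], "turn": -5.2}, {"grip": 1, "linear": [140, -130, 0], "turn": -6.5}]' --grip_force 12

```text
time_s: 0.92
position: [0.2739, -0.3157, 0.4047]
orientation: [0.0, 0.891, 0.454, 0.0]
wrist_force: [0.2, -1.4, 0.5]
gripper_width: 0.088
```

Call:
drive_tool --increments '[{"grip": 1, "linear": [38, -7, 0], "turn": -1.3}, {"grip": 1, "linear": [76, -14, 0], "turn": -2.6}, {"grip": 1, "linear": [114, -21, 0], "turn": -3.9}, {"grip": 1, "linear": [152, -28, 0], "turn": -5.2}, {"grip": 1, "linear": [190, -35, 0], "turn": -6.5}]'

```text
time_s: 1.33
position: [0.3574, -0.1395, 0.405]
orientation: [0.001, 0.726, 0.687, 0.0]
wrist_force: [0.5, -0.4, -0.4]
gripper_width: 0.0883
```

```bash
cat >> h.py <<'E'
from scipy.spatial.transform import Rotation as Ro
def delta(x,y,z):
    s=env.observe();q=s['orientation'];R=Ro.from_quat([q[1],q[2],q[3],q[0]]).as_matrix()
    print(s['time_s'],'pos',np.round(s['position'],4),'jaw ang deg',round(np.degrees(np.arctan2(R[1,1],R[0,1])),2),'delta mm',np.round(R.T@(np.array([x,y,z])-s['position'])*1000,1),'w',s['gripper_width'],'q',np.round(s['joint_positions'],2),'F',np.round(s['wrist_force'],1))
E
python3 -c "
from h import *
delta(.511,.177,.35)"
```

```text
1.3333 pos [ 0.3574 -0.1395  0.405 ] jaw ang deg -3.17 delta mm [324.5 135.8  54.9] w 0.08834524145605012 q [-0.68 -0.01  1.87  0.    1.27 -0.62] F [ 0.5 -0.4 -0.4]
```

Call:
drive_tool --increments '[{"grip": 1, "linear": [37, 15, 0], "turn": -0.6}, {"grip": 1, "linear": [74, 31, 0], "turn": -0.6}, {"grip": 1, "linear": [110, 46, 0], "turn": -0.6}, {"grip": 1, "linear": [147, 61, 0], "turn": -0.6}, {"grip": 1, "linear": [184, 77, 0], "turn": -0.6}]'

```text
time_s: 1.75
position: [0.4447, 0.0421, 0.4052]
orientation: [0.001, 0.708, 0.706, 0.0]
wrist_force: [1.1, -1.0, -0.0]
gripper_width: 0.088
```

```bash
python3 -c "
from h import *
delta(.511,.177,.26)"
```

```text
1.75 pos [0.4447 0.0421 0.4052] jaw ang deg -0.15 delta mm [135.2  65.7 145.2] w 0.0879812213017407 q [-0.17  0.14  1.72 -0.    1.28 -0.17] F [ 1.1 -1.  -0. ]
```

Call:
drive_tool --increments '[{"grip": 1, "linear": [34, 16, 10], "turn": 0}, {"grip": 1, "linear": [68, 33, 30], "turn": 0}, {"grip": 1, "linear": [101, 49, 60], "turn": 0}, {"grip": 1, "linear": [135, 66, 85], "turn": 0}, {"grip": 1, "linear": [135, 66, 105], "turn": 0}]'

```text
time_s: 2.17
position: [0.5121, 0.1803, 0.2991]
orientation: [0.001, 0.707, 0.707, 0.001]
wrist_force: [0.1, 0.1, 0.2]
gripper_width: 0.088
```

Call:
drive_tool --increments '[{"grip": 1, "linear": [0, 0, 0], "turn": 0}, {"grip": 1, "linear": [0, 0, 0], "turn": 0}]'

```text
time_s: 2.33
position: [0.512, 0.1807, 0.2986]
orientation: [0.0, 0.707, 0.708, 0.0]
wrist_force: [-0.2, -0.5, 1.2]
gripper_width: 0.0881
```

```bash
python3 - <<'E'
from h import *
delta(.511,.177,.187)
for n in("top","side"):
    im,d=env.get_image(n); cv2.imwrite(f"pics/{n}1.png",im[:,:,::-1])
    (r0,r1,c0,c1)=(140,280,180,380) if n=="top" else (90,230,220,420)
    cv2.imwrite(f"pics/{n}1c.png",cv2.resize(im[r0:r1,c0:c1,::-1],None,fx=4,fy=4,interpolation=2))
delta(.511,.177,.187)
E
```

```text
2.3333 pos [0.512  0.1807 0.2986] jaw ang deg 0.07 delta mm [ -3.7  -1.1 111.6] w 0.08810344952466823 q [ 0.12  0.46  1.58 -0.    1.1   0.12] F [-0.2 -0.5  1.2]
2.4333 pos [0.5123 0.1797 0.3008] jaw ang deg -0.03 delta mm [ -2.7  -1.9 113.8] w 0.0880450323278911 q [ 0.12  0.45  1.58 -0.    1.1   0.12] F [ 0.3 -0.5  0.2]
```

View pics/top1c.png

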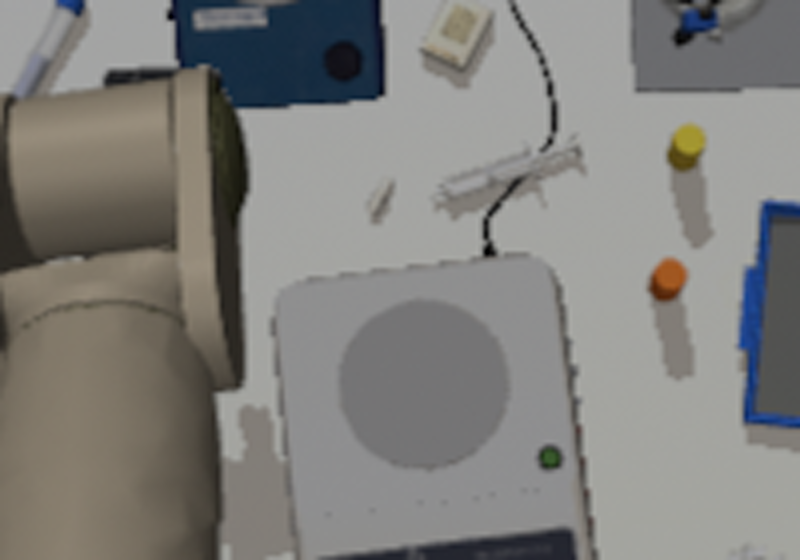

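View pics/side1c.png

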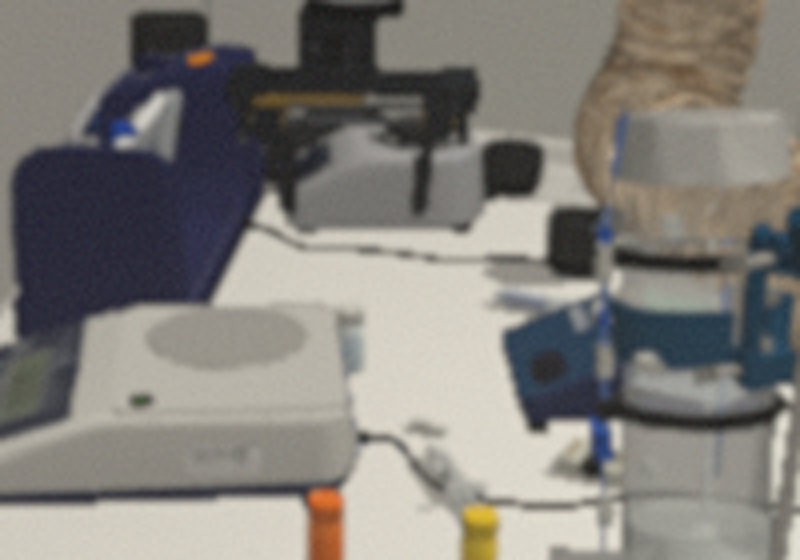

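The grasp axis is over the vial in the side view: the fingers are at crop columns 285 and 422, the vial at about 350. The arm hides the vial in the top view. I will descend.

Call:
drive_tool --increments '[{"grip": 1, "linear": [-3, -1, 22], "turn": 0}, {"grip": 1, "linear": [-3, -1, 42], "turn": 0}, {"grip": 1, "linear": [-3, -1, 62], "turn": 0}, {"grip": 1, "linear": [-3, -1, 80], "turn": 0}, {"grip": 1, "linear": [-3, -1, 90], "turn": 0}]'

```text
time_s: 2.85
position: [0.5118, 0.1757, 0.2109]
orientation: [0.002, 0.708, 0.706, 0.002]
wrist_force: [-0.1, -0.2, -0.5]
gripper_width: 0.0882
```

```bash
python3 - <<'E'
from h import *
im,d=env.get_image("side");cv2.imwrite("pics/side2c.png",cv2.resize(im[120:220,260:380,::-1],None,fx=6,fy=6,interpolation=2))
delta(.511,.177,.187)
E
```

```text
2.9 pos [0.5115 0.1757 0.2097] jaw ang deg -0.11 delta mm [ 1.3 -0.6 22.7] w 0.0884111607635599 q [ 0.11  0.58  1.66 -0.    0.9   0.12] F [-1.3 -0.8 -1.5]
```

View pics/side2c.png

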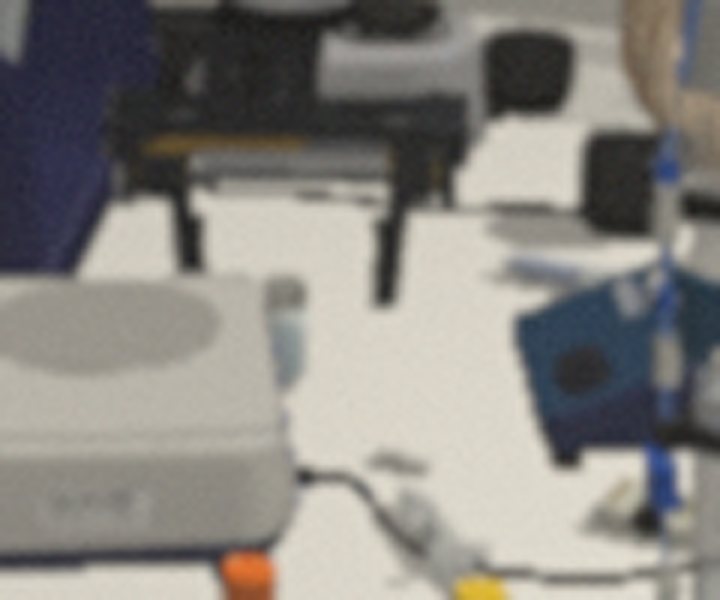

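Vial centred between the fingers (crop column 288, fingers 190/385).

Call:
drive_tool --increments '[{"grip": 1, "linear": [2, -1, 8], "turn": 0}, {"grip": 1, "linear": [2, -1, 16], "turn": 0}, {"grip": 1, "linear": [2, -1, 22], "turn": 0}, {"grip": 1, "linear": [2, -1, 22], "turn": 0}]'

```text
time_s: 3.23
position: [0.5105, 0.1777, 0.1871]
orientation: [0.001, 0.708, 0.706, 0.001]
wrist_force: [0.2, 0.0, -0.1]
gripper_width: 0.0881
```

Call:
drive_tool --increments '[{"grip": 0.15, "linear": [0, 0, 0], "turn": 0}, {"grip": 0.15, "linear": [0, 0, 0], "turn": 0}, {"grip": 0.15, "linear": [0, 0, 0], "turn": 0}, {"grip": 0.15, "linear": [0, 0, 0], "turn": 0}, {"grip": 0.15, "linear": [0, 0, 0], "turn": 0}]' --grip_force 12

```text
time_s: 3.65
position: [0.5105, 0.1777, 0.1873]
orientation: [0.001, 0.708, 0.706, 0.001]
wrist_force: [0.0, 0.2, -0.4]
gripper_width: 0.0574
```

Call:
drive_tool --increments '[{"grip": 0.15, "linear": [0, 0, 0], "turn": 0}, {"grip": 0.15, "linear": [0, 0, 0], "turn": 0}, {"grip": 0.15, "linear": [0, 0, 0], "turn": 0}, {"grip": 0.15, "linear": [0, 0, 0], "turn": 0}, {"grip": 0.15, "linear": [0, 0, 0], "turn": 0}]'

```text
time_s: 4.07
position: [0.5105, 0.1777, 0.1873]
orientation: [0.001, 0.708, 0.706, 0.001]
wrist_force: [0.1, -0.8, -0.4]
gripper_width: 0.0238
```

Call:
drive_tool --increments '[{"grip": 0.1, "linear": [0, 0, 0], "turn": 0}, {"grip": 0.1, "linear": [0, 0, 0], "turn": 0}, {"grip": 0.1, "linear": [0, 0, -6], "turn": 0}, {"grip": 0.1, "linear": [0, 0, -20], "turn": 0}, {"grip": 0.1, "linear": [0, 0, -40], "turn": 0}]'

```text
time_s: 4.48
position: [0.5101, 0.1776, 0.227]
orientation: [0.0, 0.708, 0.706, 0.0]
wrist_force: [-0.2, -0.3, 0.4]
gripper_width: 0.0229
```

Call:
drive_tool --increments '[{"grip": 0.1, "linear": [0, 0, -30], "turn": 0}, {"grip": 0.1, "linear": [0, 0, -60], "turn": 0}, {"grip": 0.1, "linear": [0, 0, -90], "turn": 0}, {"grip": 0.1, "linear": [0, 0, -100], "turn": 0}, {"grip": 0.1, "linear": [0, 0, -100], "turn": 0}]'

```text
time_s: 4.9
position: [0.5101, 0.1777, 0.3295]
orientation: [0.002, 0.708, 0.706, 0.002]
wrist_force: [-0.8, 0.2, -0.6]
gripper_width: 0.0228
```

```bash
python3 - <<'E'
from h import *
im,d=env.get_image("side");cv2.imwrite("pics/side3c.png",cv2.resize(im[90:220,240:400,::-1],None,fx=4.5,fy=4.5,interpolation=2))
delta(.430,-.384,.33)
E
```

```text
4.95 pos [0.5099 0.1777 0.3273] jaw ang deg -0.11 delta mm [-561.8  -78.8   -2.7] w 0.02313588059862642 q [ 0.12  0.42  1.56 -0.    1.16  0.12] F [-0.3 -0.2 -1.1]
```

View pics/side3c.png

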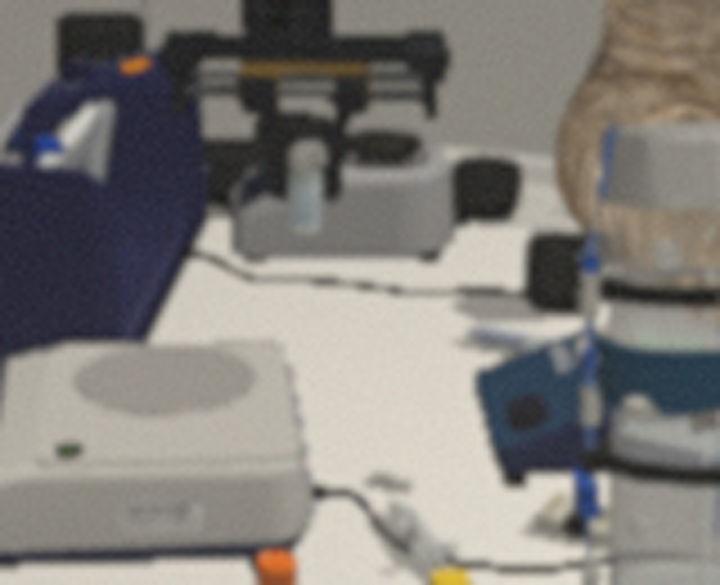

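The vial is held upright (crop 307,190). Now I carry it to the tray.

Call:
drive_tool --increments '[{"grip": 0.1, "linear": [-25, -4, 0], "turn": 0}, {"grip": 0.1, "linear": [-60, -8, 0], "turn": 0}, {"grip": 0.1, "linear": [-95, -13, 0], "turn": 0}, {"grip": 0.1, "linear": [-130, -18, 0], "turn": 0}, {"grip": 0.1, "linear": [-165, -23, 0], "turn": 0}]'

```text
time_s: 5.37
position: [0.4857, 0.0113, 0.3252]
orientation: [-0.001, 0.708, 0.707, -0.0]
wrist_force: [0.6, 0.2, -0.3]
gripper_width: 0.0227
```

Call:
drive_tool --increments '[{"grip": 0.1, "linear": [-35, -5, 0], "turn": 0}, {"grip": 0.1, "linear": [-70, -10, 0], "turn": 0}, {"grip": 0.1, "linear": [-105, -15, 0], "turn": 0}, {"grip": 0.1, "linear": [-140, -20, 0], "turn": 0}, {"grip": 0.1, "linear": [-175, -25, 0], "turn": 0}]'

```text
time_s: 5.78
position: [0.4596, -0.1652, 0.3232]
orientation: [-0.002, 0.708, 0.707, -0.001]
wrist_force: [1.1, 0.7, 0.1]
gripper_width: 0.0229
```

Call:
drive_tool --increments '[{"grip": 0.1, "linear": [-35, -5, 0], "turn": 0}, {"grip": 0.1, "linear": [-70, -10, 0], "turn": 0}, {"grip": 0.1, "linear": [-105, -15, 0], "turn": 0}, {"grip": 0.1, "linear": [-130, -20, 0], "turn": 0}, {"grip": 0.1, "linear": [-150, -23, 0], "turn": 0}]'

```text
time_s: 6.2
position: [0.4353, -0.3172, 0.3205]
orientation: [-0.004, 0.708, 0.706, -0.001]
wrist_force: [0.8, 0.4, -0.2]
gripper_width: 0.0226
```

```bash
python3 - <<'E'
from h import *
delta(.430,-.384,.33)
E
```

```text
6.2 pos [ 0.4353 -0.3172  0.3205] jaw ang deg -0.19 delta mm [-66.8  -5.2  -9.8] w 0.02260139676346252 q [-0.85  0.42  1.57 -0.    1.16 -0.84] F [ 0.8  0.4 -0.2]
```

Call:
drive_tool --increments '[{"grip": 0.1, "linear": [-25, -2, 0], "turn": 0}, {"grip": 0.1, "linear": [-50, -4, 0], "turn": 0}, {"grip": 0.1, "linear": [-67, -5, 20], "turn": 0}, {"grip": 0.1, "linear": [-67, -5, 40], "turn": 0}, {"grip": 0.1, "linear": [-67, -5, 50], "turn": 0}]'

```text
time_s: 6.62
position: [0.4288, -0.384, 0.2656]
orientation: [-0.008, 0.709, 0.705, -0.0]
wrist_force: [-0.6, 1.0, -0.9]
gripper_width: 0.0228
```

```bash
python3 - <<'E'
from h import *
im,d=env.get_image("side");cv2.imwrite("pics/side4c.png",cv2.resize(im[140:340,170:370,::-1],None,fx=3,fy=3,interpolation=2))
delta(.430,-.384,.192)
E
```

```text
6.6667 pos [ 0.4289 -0.3833  0.2649] jaw ang deg -0.23 delta mm [-1.6  2.  72.9] w 0.022615254345801895 q [-0.93  0.56  1.51 -0.    1.09 -0.93] F [-1.1  0.7 -2.7]
```

View pics/side4c.png

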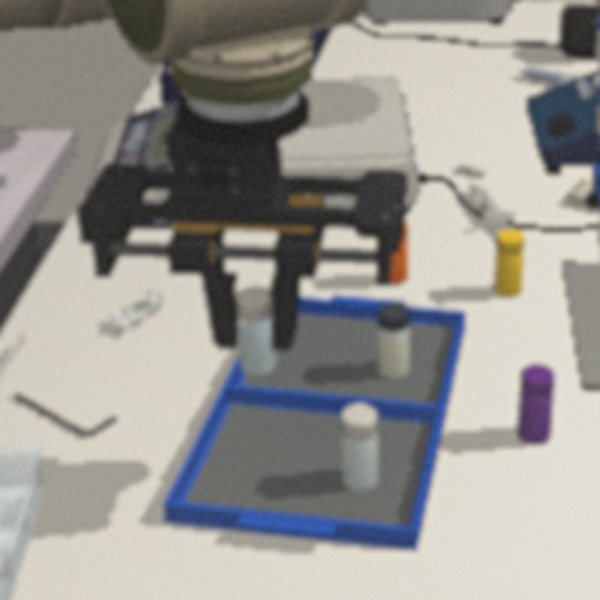

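Call:
drive_tool --increments '[{"grip": 0.1, "linear": [-1, 1, 20], "turn": 0}, {"grip": 0.1, "linear": [-1, 1, 40], "turn": 0}, {"grip": 0.1, "linear": [-1, 1, 54], "turn": 0}, {"grip": 0.1, "linear": [-1, 1, 64], "turn": 0}, {"grip": 0.1, "linear": [-1, 1, 64], "turn": 0}]'

```text
time_s: 7.08
position: [0.429, -0.3827, 0.199]
orientation: [-0.01, 0.708, 0.706, 0.0]
wrist_force: [-0.3, -0.7, -0.7]
gripper_width: 0.023
```

Call:
drive_tool --increments '[{"grip": 0.1, "linear": [0, 0, 0], "turn": 0}, {"grip": 0.1, "linear": [0, 0, 0], "turn": 0}, {"grip": 0.1, "linear": [0, 0, 0], "turn": 0}]'

```text
time_s: 7.33
position: [0.4292, -0.3827, 0.1999]
orientation: [-0.01, 0.708, 0.706, 0.0]
wrist_force: [-0.2, -0.8, 0.0]
gripper_width: 0.0226
```

```bash
python3 - <<'E'
from h import *
im,d=env.get_image("side");cv2.imwrite("pics/side5c.png",cv2.resize(im[200:330,190:340,::-1],None,fx=4.5,fy=4.5,interpolation=2))
delta(.430,-.384,.191)
E
```

```text
7.3833 pos [ 0.4292 -0.3828  0.1998] jaw ang deg -0.19 delta mm [-1.3  1.   8.8] w 0.022573550343722843 q [-0.93  0.66  1.55 -0.    0.96 -0.93] F [ 0.4 -0.2 -0.6]
```

View pics/side5c.png

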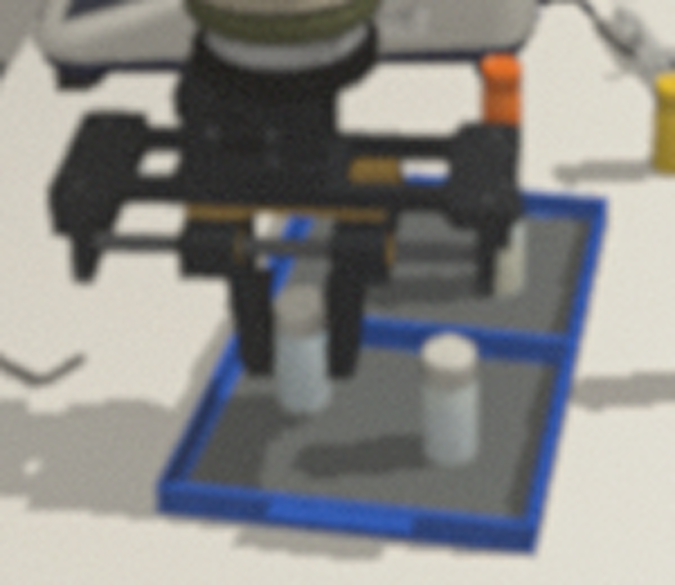

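Over the right section with room all round. I lower slowly until contact.

Call:
drive_tool --increments '[{"grip": 0.1, "linear": [0, 0, 3], "turn": 0}, {"grip": 0.1, "linear": [0, 0, 6], "turn": 0}, {"grip": 0.1, "linear": [0, 0, 8], "turn": 0}, {"grip": 0.1, "linear": [0, 0, 8], "turn": 0}]'

```text
time_s: 7.72
position: [0.429, -0.3826, 0.1915]
orientation: [-0.01, 0.708, 0.706, 0.0]
wrist_force: [0.6, -0.6, -0.0]
gripper_width: 0.0228
```

Call:
drive_tool --increments '[{"grip": 0.1, "linear": [0, 0, 1], "turn": 0}, {"grip": 0.1, "linear": [0, 0, 1], "turn": 0}, {"grip": 0.1, "linear": [0, 0, 1], "turn": 0}]'

```text
time_s: 7.97
position: [0.429, -0.3828, 0.1911]
orientation: [-0.01, 0.708, 0.706, -0.0]
wrist_force: [-2.1, 1.6, 6.1]
gripper_width: 0.0229
```

Contact: 6 N upward. Open slightly.

Call:
drive_tool --increments '[{"grip": 0.35, "linear": [0, 0, 0], "turn": 0}, {"grip": 0.4, "linear": [0, 0, 0], "turn": 0}, {"grip": 0.45, "linear": [0, 0, 0], "turn": 0}, {"grip": 0.48, "linear": [0, 0, 0], "turn": 0}, {"grip": 0.48, "linear": [0, 0, 0], "turn": 0}]'

```text
time_s: 8.38
position: [0.429, -0.3827, 0.191]
orientation: [-0.01, 0.708, 0.706, -0.0]
wrist_force: [-0.7, -0.4, 0.5]
gripper_width: 0.0419
```

```bash
python3 - <<'E'
from h import *
im,d=env.get_image("side");cv2.imwrite("pics/side6c.png",cv2.resize(im[200:330,190:340,::-1],None,fx=4.5,fy=4.5,interpolation=2))
delta(.430,-.384,.191)
E
```

```text
8.4333 pos [ 0.429  -0.3827  0.191 ] jaw ang deg -0.18 delta mm [-1.3  1.  -0. ] w 0.04267092895799907 q [-0.93  0.67  1.55 -0.    0.94 -0.93] F [-0.5  0.4  0.4]
```

View pics/side6c.png

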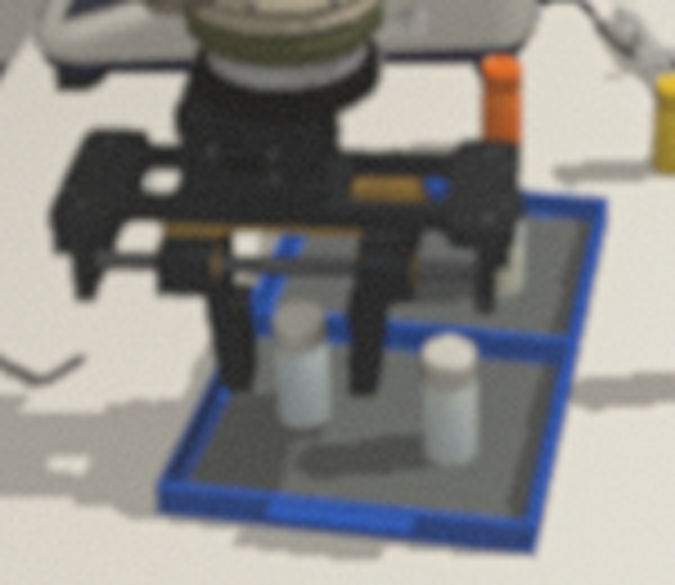

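The vial is released and stands upright, with both fingers clear. I retreat straight up.

Call:
drive_tool --increments '[{"grip": 0.48, "linear": [0, 0, -10], "turn": 0}, {"grip": 0.48, "linear": [0, 0, -30], "turn": 0}, {"grip": 0.48, "linear": [0, 0, -60], "turn": 0}, {"grip": 0.48, "linear": [0, 0, -90], "turn": 0}, {"grip": 0.48, "linear": [0, 0, -120], "turn": 0}]'

```text
time_s: 8.85
position: [0.4306, -0.3842, 0.3131]
orientation: [-0.01, 0.708, 0.706, -0.0]
wrist_force: [0.5, -0.4, 0.1]
gripper_width: 0.042
```

Call:
drive_tool --increments '[{"grip": 0.48, "linear": [0, 0, -30], "turn": 0}, {"grip": 0.48, "linear": [30, 0, -50], "turn": 0}, {"grip": 0.48, "linear": [60, 0, -50], "turn": 0}, {"grip": 0.48, "linear": [95, 0, -50], "turn": 0}, {"grip": 0.48, "linear": [130, 0, -50], "turn": 0}]'

```text
time_s: 9.27
position: [0.4312, -0.2535, 0.3658]
orientation: [-0.009, 0.709, 0.706, 0.0]
wrist_force: [0.4, 0.1, -0.6]
gripper_width: 0.0425
```

Call:
drive_tool --increments '[{"grip": 0.48, "linear": [35, 0, 0], "turn": 0}, {"grip": 0.48, "linear": [70, 0, 0], "turn": 0}, {"grip": 0.48, "linear": [100, 0, 0], "turn": 0}, {"grip": 0.48, "linear": [120, 0, 0], "turn": 0}, {"grip": 0.48, "linear": [120, 0, 0], "turn": 0}]'

```text
time_s: 9.68
position: [0.4314, -0.1306, 0.3683]
orientation: [-0.009, 0.707, 0.707, 0.0]
wrist_force: [-0.0, -1.4, 0.1]
gripper_width: 0.042
```

```bash
python3 - <<'E'
from h import *
for n in("top","side"):
    im,d=env.get_image(n);P=cloud(n,d)
    r=(160,270,350,490) if n=="top" else (210,330,190,340)
    cv2.imwrite(f"pics/{n}7c.png",cv2.resize(im[r[0]:r[1],r[2]:r[3],::-1],None,fx=4.5,fy=4.5,interpolation=2))
    for nm,x,y in(('loose',.429,-.383),('white',.493,-.40),('dark',.51,-.277)):
        m=(abs(P[...,0]-x)<.03)&(abs(P[...,1]-y)<.03)&(P[...,2]>.03)&(P[...,2]<.075)
        p=P[m];print(n,nm,m.sum(),np.round(p.min(0),3),np.round(p.max(0),3),np.round(p[p[:,2]>.045].mean(0),3))
    for q in("white_vial_center","dark_vial_center"):print(n,q,[(round(a['confidence'],2),np.round(a['location'])) for a in env.regions_of(q,n)])
delta(0,0,0)
E
```

```text
top loose 79 [ 0.416 -0.388  0.031] [ 0.438 -0.364  0.064] [ 0.427 -0.376  0.057]
top white 75 [ 0.482 -0.413  0.03 ] [ 0.503 -0.388  0.064] [ 0.493 -0.4    0.057]
top dark 18 [ 0.511 -0.289  0.051] [ 0.521 -0.269  0.063] [ 0.516 -0.279  0.058]
top white_vial_center [(0.68, array([440., 208.]))]
top dark_vial_center [(0.64, array([419., 172.]))]
side loose 204 [ 0.415 -0.391  0.03 ] [ 0.437 -0.366  0.061] [ 0.426 -0.382  0.055]
side white 214 [ 0.48  -0.413  0.03 ] [ 0.504 -0.389  0.06 ] [ 0.493 -0.405  0.055]
side dark 152 [ 0.499 -0.29   0.03 ] [ 0.519 -0.267  0.06 ] [ 0.509 -0.282  0.055]
side white_vial_center [(0.73, array([288., 288.]))]
side dark_vial_center [(0.75, array([297., 250.])), (0.7, array([300., 224.])), (0.66, array([341., 229.])), (0.57, array([350., 276.]))]
9.9833 pos [ 0.4317 -0.1345  0.3674] jaw ang deg -0.31 delta mm [ 127.4 -427.7  374.6] w 0.042140535463054754 q [-0.56  0.19  1.76  0.    1.21 -0.56] F [ 0.6  0.5 -0.8]
```

View pics/top7c.png

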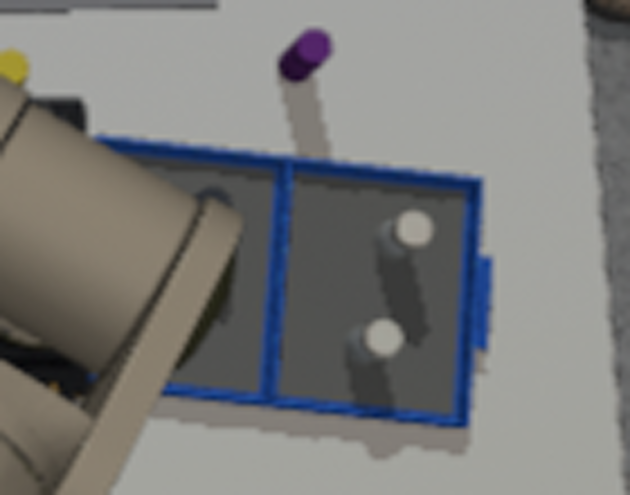

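View pics/side7c.png

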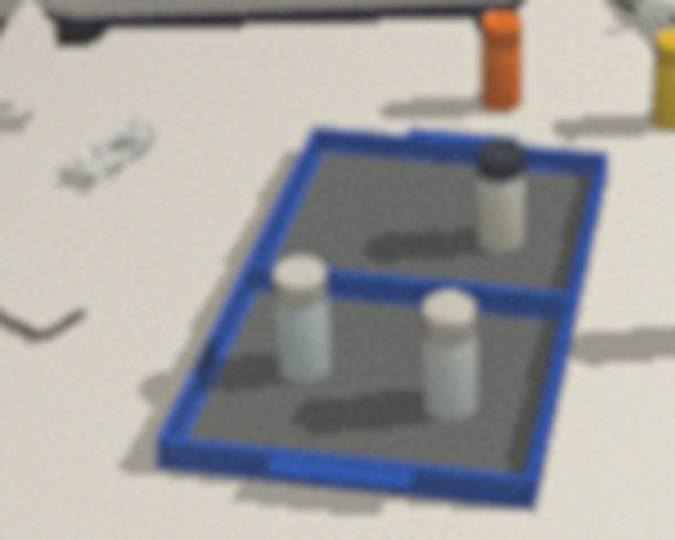

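Both white-capped vials stand upright in the same section (side crop 302,320 and 450,355). The dark one is unmoved at (500,200). I hand in.

```bash
python3 -c "
from workcell import env
print(env.finish_job())"
```

```text
the job is handed in; nothing more can be done
None
```

I gripped the loose white-capped vial by the balance, carried it over and set it down in the tray's -y section, which holds the other white-capped vial. The arm then backed off and I handed the job in at about 10 s of the 35 s. No verdict was reported.

**Last checks:**
- **Placed vial:** it stands upright at about (0.427, -0.379). That is roughly (-36, -59) mm in the tray frame, well clear of the walls and partition. Its cap height matches that of the other tray vials.
- **Tray vials:** neither vial moved measurably in the side picture, which puts both within 1 mm of where they started. The top camera agrees for the white one.
- **Forces:** the highest reported wrist force was about 6 N, when the vial touched the tray floor.

**Disagreements:**
- **Camera offset:** the top and side cameras differ by 5–6 mm in y for all the tray vials, and by up to 10 mm on the tray's centre. This was well within the clearance.
- **Dark vial:** in the last top picture the arm partly hid it, so its position there reads several mm off. I relied on the side camera for it.
- **Vial detector:** it reported only one white vial per picture, and took the purple look-alike (plus others in the side view) for the dark vial. I went by the pictures and depth instead.

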